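# Stow the small rolling pin in its ring stand

### The job

Take the small wooden rolling pin out of the drying block and put it away upright in its three-ring stand: lower it through the wide top ring and the middle ring until the smallest, lowest ring stops it, fully home, and let go. Feel for the lower rings and ease the pin in gently, never forcing or dropping it onto the rings, and leave the drinking glasses, the plate and the spoon where they are.

Things in the scene. Friction and masses are not known exactly. Their poses are not given: they have to be found in the camera images.
- pin: Small turned rolling pin of dark wood, 190 mm long, about 0.12 kg, upright in the drying block. Origin: centre of its lower end; z runs up along it. From the lower end: handle 13 mm across (0 to 40 mm), barrel 33 mm across (40 to 150 mm), upper handle 13 mm across (150 to 190 mm) to grip. Its edges are nearly sharp.
- block: Grey plastic drying block, 100 x 80 mm, 45 mm high, fixed. Origin: centre of its underside; z up. Its central through hole, 19 mm wide, holds the pin's lower handle; the barrel rests on its top, so the pin's lower end starts 5 mm above the worktop. The smaller holes are empty.
- stand: Steel ring stand, fixed. Origin: on the worktop straight below the top ring's centre; z up. Post 62 mm from it to the stand's -x, as high as the top ring. Three level rings, each 8 mm thick, one below the other; the lower two are held by a thin rod on a stiff turntable on the foot, opposite the side they are off-centre to. Rings must not be loaded with more than 20 N.
- glass_a: Drinking glass, 76 mm across the rim, 85 mm tall, loose. Origin: centre of its underside. Leave alone.
- glass_b: A second glass like the first. Leave alone.
- plate: Blue plate, 210 mm across, 20 mm high, loose. Origin: centre of its underside. Leave alone.
- spoon: Steel spoon, 170 mm long, lying on the worktop. Leave alone.
- top_ring (a point): Centre of the stand's top ring at its upper face: 118 mm above the worktop; hole 57 mm, outer 67 mm.
- low_mid (a point): Point on the top ring's axis at the lowest ring's upper face, 65 mm above the worktop. Middle ring: upper face 93 mm up, hole 36 mm, outer 46 mm. Lowest: hole 17 mm, outer 29 mm. These two share an upright axis 8 mm off this point, in a direction that differs each time (any way round, not reported): see or feel it. It does not shift under a light push.
- home (a point): Point on the top ring's axis 25 mm above the worktop: the height of the pin's lower end when fully home, its barrel's lower shoulder resting on the lowest ring (sideways the pin follows the lower rings).
Not all that is in view belongs to the job. Of the things shaped like the pin, the wood one is meant.

How it is judged (in metres and radians):
On the way, in this order (a step that is already met when the one before it is completed fails the run):
1. the pin is lifted out of the drying block, its lower end above the stand's top ring (height (world z) of pin above 0.118 m), for 0.1 s.
2. the pin's lower handle is down through the top ring and inside the middle ring (height (world z) of pin below 0.092 m and horizontal distance between pin and stand below 0.02 m), for 0.1 s.
At the end, for the whole second after the job is handed in: The pin stands upright (within 5.5 degrees) in all three rings, its lower shoulder on the lowest ring (lower end 25 mm above the worktop, within 2.5 mm above and 4 mm below, and within 14 mm of the stand's axis), released and at rest (z of pin in the frame of stand between 0.021 and 0.0275 m and horizontal distance between pin and stand below 0.014 m and angle between pin's own z axis and vertical below 0.1 rad and linear speed of pin below 0.05 m/s); the robot touches nothing.
It fails at once if the rings are pressed or struck by the pin with more than 20 N (contact force between pin and stand above 20 N).
It fails at once if the robot itself pushes on the stand with more than 20 N (contact force between any of the fingers, the arm and stand above 20 N).
It fails at once if a bystander (glass, plate or spoon) is shifted by more than 20 mm (distance of any of glass_a, glass_b, plate, spoon from where it was at the start of the episode above 0.02 m).
It also fails if it takes over 69 s, if anything falls off the work surface, if the arm or the gripper's body presses on something with over 40 N, if the wrist force passes 120 N, or if a joint passes its speed limit or range.

### The arm

A 6-joint arm with a two-finger parallel gripper is mounted at the origin on the work surface. World frame = base frame: x ahead of the robot, y to its left, z up, the work surface at z = 0. Lengths are in m, angles in degrees, forces in N, time in s.
With the tool pointing down it reaches from about 0.4 to 0.825 m from the base axis. Payload 7 kg.
Tool frame: the origin (TCP) lies on the centre line of the jaws, within the pads' length; the fingertips stand 19 mm ahead of it and the grasp point (between the pads) is the TCP; z points along the fingers, y is the line along which they close (so a half turn about z gives the same grasp; the last joint's range is limited). The gripper opens to 88 mm and grips with 3 to 60 N. Pads are 19 mm wide; open, the fingers measure 130 mm over their backs; the gripper's body (78 mm by 193 mm) begins 47 mm behind the grasp point.
Start: joints at [91.221, 20.546, 0.682, 0, -70.136, -16.507], TCP at [0.178, 0.651, 0.246] pointing down, gripper open.
Joint ranges: [-176.03, 176.03], [-82.01, 121.73], [-58.28, 71.71], [-173.87, 95.51], [-174.79, -0.11], [-173.66, 173.66]. Speed limits (degrees/s): [136.94, 136.94, 172.46, 180, 180, 180].

### API

Orientations are given as [roll, pitch, yaw] about the fixed x, y, z axes, in that order (R = Rz(yaw) Ry(pitch) Rx(roll)).
In Python, from plant import get_state, capture, close_job gives the robot as it stands.
- The arm moves only by the tool apply_moves, never from a script. Its argument "targets" is a list of rows, each a list of 7 numbers: the opening, from 0 (shut) to 1 (fully open), then the shift along the tool's x, y, z normalised to -1 to 1, where 1 is 1000 mm, then the turn, a rotation vector about the tool's x, y, z normalised to -1 to 1, where 1 is 90 degrees. In form: [[claw, tx, ty, tz, ax, ay, az], ...]. A call has 1 to 20 rows; each row shifts and turns the commanded pose from where the row before left it, along the tool's axes as they then stand; what a row does not reach is not made up. A row lasts 1/12 s, in which the tool goes at most 41.7 mm and 7.16 degrees, less where a joint would pass 70% of its speed; a pose out of reach is approached as far as the arm can. A call with a number of a shift or a turn outside -1 to 1 is refused whole. A call with a gripper value outside its range is refused whole. The fingers move at their own pace and stop on an object; "newtons" is the grip in N (left out, the last holds). Time passes only in rows, so rows that do not move let the fingers close. It gives the time, the measured TCP pose, the force, the opening and the grip force at its end, in the units of the state.
- get_state(): the state, without advancing time (a new reading comes with each control period).
- capture(name): name is "scene" or "top"; returns a dict with "frame" (400x640x3 uint8, red, green, blue), "range_z" (400x640 float32, m along the optical axis (not along the pixel's ray), 0 where there is no reading), "camera_matrix" (3x3 intrinsics, pixels), "k1" (the pictures are not rectified: a ray, as slopes to the right and down, at radius r is drawn at 1 + k1 r^2 times it, then the intrinsics apply), "T" (4x4, takes a point from camera to world coordinates). Camera axes: x right, y down, z forward; pixel columns grow to the right and rows downward; lengths in m; the calibration is good to about 2 mm. A picture is of the moment at which its call begins.
- close_job(): hands the job in; it is judged then, once.
The state is a dict: "time_s": time; "joints": joint angles; "qd": joint speeds; "joint_torque": joint torques, N m; "tcp_pos": TCP position; "eef_rot": TCP orientation; "contact_force": force on the tool from outside, world axes, zero at the start; "moment": the same for the moment, N m; "gripper_width": finger opening in m; "gripper_force": force on a finger pad.
Only numpy, scipy, OpenCV 4.12 (cv2) and the standard library are available. Lean on these libraries where they do the work, as an engineer would, in place of code of your own. Each camera call takes 0.05 s, during which the arm holds its last target. There are 200 camera calls.

## Working session

There is one attempt and no reset: what is moved stays moved. The work goes in short steps, Python scripts to look and compute and a tool call to move; the robot and the scene stay as the last step left them, time stands still between calls to the robot, and variables do not carry over. Pictures are saved under pics/ and viewed, at most 10 in all, crops included, and the job is handed in when it is done.

Besides the shell and the picture viewer there is one more tool, called after ">>>" by a JSON object that holds its "fn" and its "kwargs", one argument or row to a line. apply_moves: Moves the arm, as the interface text tells. Scaled input: -1 to 1 covers 1000 mm each way for a shift and 90 degrees each way for a turn. Its arguments: {"type":"object","properties":{"targets":{"type":"array","items":{"type":"array","items":{"type":"number"}}},"newtons":{"type":"number"}},"required":["targets"]}

```bash
mkdir -p pics; cat > h.py <<'E'
import numpy as np, cv2
from plant import get_state, capture, close_job
def pts(c):
    """world xyz per pixel from depth"""
    h,w=c["range_z"].shape; K=np.array(c["camera_matrix"]); 
    u,v=np.meshgrid(np.arange(w),np.arange(h))
    s=slopes(c,np.stack([u,v],-1).reshape(-1,2).astype(float)).reshape(h,w,2)
    z=c["range_z"]; P=np.dstack([s[...,0]*z,s[...,1]*z,z])
    T=np.array(c["T"]); return P@T[:3,:3].T+T[:3,3]
def slopes(c,uv):
    K=np.array(c["camera_matrix"]); d=(uv-K[:2,2])/[K[0,0],K[1,1]]; s=d.copy()
    for _ in range(15): s=d/(1+c["k1"]*(s**2).sum(-1,keepdims=True))
    return s
def onplane(c,uv,z):
    s=slopes(c,np.atleast_2d(np.array(uv,float))); T=np.array(c["T"])
    r=np.c_[s,np.ones(len(s))]@T[:3,:3].T; o=T[:3,3]
    return o+r*((z-o[2])/r[:,2:])
def save(n,im): cv2.imwrite("pics/"+n,cv2.cvtColor(im,cv2.COLOR_RGB2BGR))
E
python3 - <<'E'
from h import *
for n in("scene","top"):
    c=capture(n); save(n+"0.png",c["frame"]); np.save(n+"0.npy",c,allow_pickle=True)
    print(n,c["camera_matrix"],c["k1"],np.round(c["T"],3))
print(get_state())
E
```

```text
scene [[493.24821235   0.         318.24397212]
 [  0.         493.24821235 201.58528426]
 [  0.           0.           1.        ]] -0.06396837993961865 [[-0.642  0.492 -0.588  1.593]
 [ 0.767  0.404 -0.499  0.871]
 [-0.008 -0.771 -0.637  1.149]
 [ 0.     0.     0.     1.   ]]
top [[518.17148494   0.         322.77822954]
 [  0.         518.17148494 198.93498098]
 [  0.           0.           1.        ]] -0.15385351404547454 [[ 0.006 -0.991  0.136  0.379]
 [-1.    -0.01  -0.023  0.048]
 [ 0.024 -0.136 -0.99   1.551]
 [ 0.     0.     0.     1.   ]]
{'time_s': 0.1, 'joints': array([ 9.12211941e+01,  2.05886591e+01,  6.39069416e-01, -1.84541474e-02,
       -7.01360271e+01, -1.65072070e+01]), 'qd': array([-0.01545395, -0.15232702,  0.15617176,  0.14360679, -0.00241278,
       -0.0282757 ]), 'joint_torque': array([-2.10880103e-04, -5.84163308e+01,  2.93751973e+01,  7.01558277e+00,
        1.02112195e-02, -4.75372633e-05]), 'tcp_pos': array([0.17786336, 0.65071819, 0.24469946]), 'eef_rot': array([ 1.79912982e+02, -7.69525276e-03, -1.52922905e+01]), 'contact_force': array([-0.2153535 , -0.37128512, -0.16872155]), 'moment': array([ 0.0036895 , -0.03300413,  0.0492433 ]), 'gripper_force': 0.0, 'gripper_width': 0.08736624032461855}
```

View pics/scene0.png

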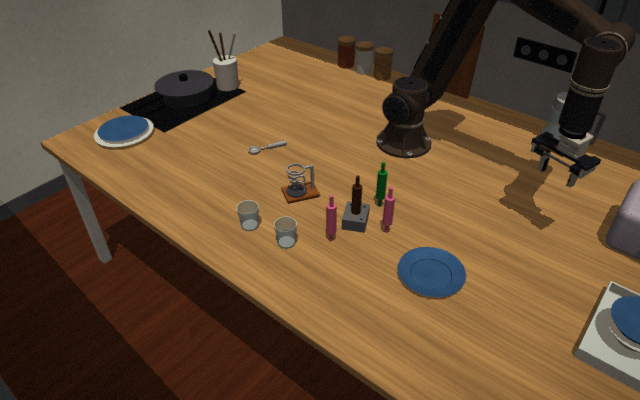

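View pics/top0.png

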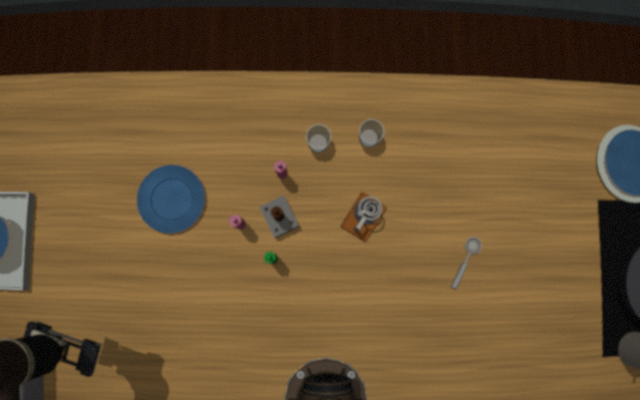

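Candidates shaped like the pin, in scene pixels: dark brown in the grey block (356,195), pink (331,218), pink (389,208), green (382,185). The dark one in the block fits the description. The top view shows block (281,216) and stand (366,212). Next, one close crop to check.

```bash
python3 - <<'E'
from h import *
a=np.load("scene0.npy",allow_pickle=True).item(); b=np.load("top0.npy",allow_pickle=True).item()
A=cv2.resize(a["frame"][150:240,270:400],(780,540),interpolation=cv2.INTER_CUBIC)[:, :]
B=cv2.resize(b["frame"][180:250,250:400],(800,373),interpolation=cv2.INTER_CUBIC)
A=cv2.resize(a["frame"][155:240,275:400],None,fx=3.2,fy=3.2,interpolation=cv2.INTER_CUBIC)
B=cv2.resize(b["frame"][185:245,255:395],None,fx=5.7,fy=5.7,interpolation=cv2.INTER_CUBIC)
im=np.zeros((A.shape[0]+B.shape[0],800,3),np.uint8); im[:A.shape[0],:A.shape[1]]=A; im[A.shape[0]:,:B.shape[1]]=B[:,:800]
save("crop.png",im[:600]*1)
for c,n in((a,"scene"),(b,"top")):
    P=pts(c); x,y,z=P[...,0],P[...,1],P[...,2]
    m=(c["range_z"]>0)
    print(n,"table z",np.median(z[m&(abs(x-.5)<.3)&(abs(y)<.3)]))
    for uv in ([(356,182),(331,200),(389,192),(382,168),(355,220),(297,168)] if n=="scene" else [(278,213),(280,165),(237,221),(271,258),(281,222),(369,208)]):
        print(uv,np.round(P[uv[1],uv[0]],3))
    pin=m&(z>.17)&(z<.21)
    k,l,s,ce=cv2.connectedComponentsWithStats(pin.astype(np.uint8))
    for i in range(1,k):
        if s[i,4]>4: q=P[l==i]; print("tall",ce[i].round(),s[i,4],np.median(q,0).round(4),q[:,2].max().round(3))
E
```

```text
scene table z 0.001641025416393438
(356, 182) [0.541 0.141 0.177]
(331, 200) [0.664 0.135 0.176]
(389, 192) [0.512 0.25  0.173]
(382, 168) [0.418 0.159 0.173]
(355, 220) [0.571 0.166 0.047]
(297, 168) [ 0.428 -0.226  0.003]
tall [75. 25.] 1153 [ 0.381  -1.9725  0.1893] 0.21
tall [355.  25.] 1039 [-0.5803 -0.6818  0.1904] 0.21
tall [218.  53.] 23 [ 0.1415 -0.9891  0.1878] 0.209
tall [224.  53.] 18 [ 0.1259 -0.969   0.1946] 0.21
tall [230.  51.] 16 [ 0.097  -0.9576  0.1942] 0.209
tall [517.  72.] 918 [-0.5804  0.2234  0.1897] 0.21
tall [410. 109.] 430 [0.0953 0.056  0.1924] 0.21
tall [621. 103.] 360 [-0.5817  0.6792  0.1898] 0.21
tall [557. 107.] 99 [-0.3639  0.4816  0.1909] 0.21
tall [601. 115.] 60 [-0.4152  0.6427  0.1938] 0.208
tall [383. 165.] 25 [0.4137 0.1605 0.1867] 0.194
tall [358. 179.] 34 [0.5372 0.1436 0.1869] 0.199
tall [390. 190.] 27 [0.5135 0.2549 0.1853] 0.193
tall [635. 200.] 142 [0.053  0.8815 0.1723] 0.178
tall [332. 198.] 28 [0.6631 0.1367 0.186 ] 0.195
top table z 0.00042512064533617444
(278, 213) [0.532 0.137 0.145]
(280, 165) [0.658 0.132 0.18 ]
(237, 221) [0.508 0.249 0.146]
(271, 258) [0.409 0.155 0.144]
(281, 222) [0.516 0.135 0.046]
(369, 208) [ 0.562 -0.125  0.021]
tall [279. 164.] 20 [0.6598 0.135  0.187 ] 0.196
tall [275. 210.] 23 [0.5342 0.1425 0.1938] 0.2
tall [234. 219.] 23 [0.5099 0.2514 0.1881] 0.196
tall [268. 257.] 22 [0.4106 0.159  0.1892] 0.194
tall [327. 377.] 134 [0.1039 0.003  0.1926] 0.21
```

View pics/crop.png

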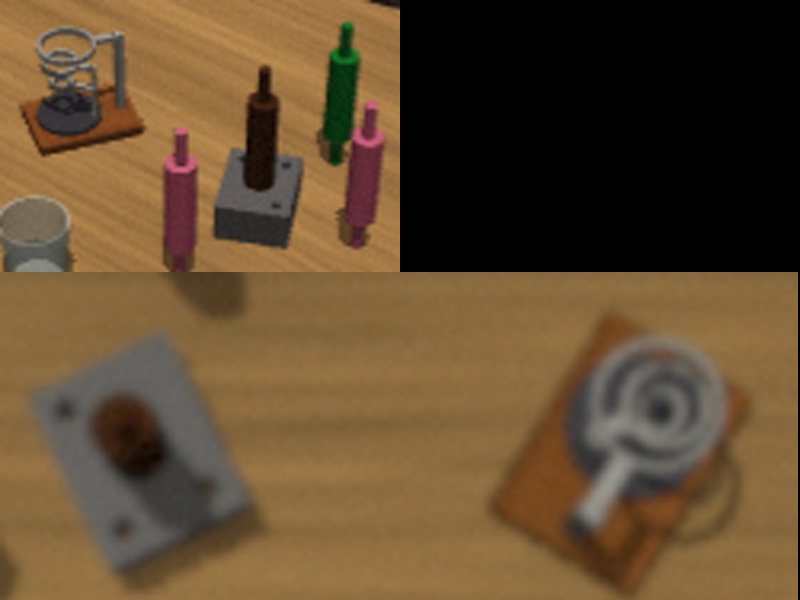

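The dark brown pin in the grey block (scene 358,179, top 275,210) is the wood one. The stand's rings are near top pixel (370,208), with the post toward lower left. Next I measure the ring circles from depth and colour.

```bash
python3 - <<'E'
from h import *
from scipy.optimize import least_squares
a=np.load("scene0.npy",allow_pickle=True).item(); b=np.load("top0.npy",allow_pickle=True).item()
S={}
for c,n in((a,"scene"),(b,"top")):
    P=pts(c); z=P[...,2]
    R=(abs(P[...,0]-.56)<.09)&(abs(P[...,1]+.13)<.09)&(z>.03)
    vv,uu=np.where(R); print(n,R.sum(),uu.min(),uu.max(),vv.min(),vv.max(), np.histogram(z[R],np.arange(.03,.14,.008)))
    for lo,hi,r0 in((.108,.126,.031),(.083,.099,.0205),(.055,.073,.0115)):
        q=P[R&(z>lo)&(z<hi)][:,:2]
        if len(q)<5: print("few",len(q));continue
        f=least_squares(lambda p:np.hypot(*(q-p).T)-r0,q.mean(0),loss="soft_l1",f_scale=.002)
        print(lo,len(q),f.x.round(4),"rms",np.sqrt(np.median(f.fun**2)).round(4))
    # pin
    m=(z>.17)&(z<.21)&(abs(P[...,0]-.537)<.03)&(abs(P[...,1]-.143)<.03)
    vv,uu=np.where(m); print("pin px",uu.min(),uu.max(),vv.min(),vv.max())
    # barrel circle fit
    q=P[(z>.06)&(z<.14)&(abs(P[...,0]-.537)<.04)&(abs(P[...,1]-.143)<.04)][:,:2]
    f=least_squares(lambda p:np.hypot(*(q-p).T)-.0165,q.mean(0)-0.01*np.array([1,1])*(n=="scene"),loss="soft_l1",f_scale=.002); print("barrel",len(q),f.x.round(4))
    q=P[m][:,:2]
    f=least_squares(lambda p:np.hypot(*(q-p).T)-.0065,q.mean(0)-0.005*np.array([.7,.6])*(n=="scene"),loss="soft_l1",f_scale=.002); print("handle",len(q),f.x.round(4))
    # block top
    bt=(z>.042)&(z<.05)&(abs(P[...,0]-.54)<.08)&(abs(P[...,1]-.143)<.08)
    g=cv2.minAreaRect(P[bt][:,:2].astype(np.float32)); print("block",g)
B=b["frame"][192:228,350:390]; A=a["frame"][158:205,278:322]
A=cv2.resize(A,(374,400),interpolation=cv2.INTER_CUBIC);B=cv2.resize(B,(400,360),interpolation=cv2.INTER_CUBIC)
im=np.zeros((400,780,3),np.uint8);im[:400,:374]=A;im[:360,380:]=B
save("stand.png",im)
E
```

```text
scene 306 286 313 163 190 (array([ 7, 10,  8, 20, 37, 10,  9, 46, 28,  7, 66, 58,  0]), array([0.03 , 0.038, 0.046, 0.054, 0.062, 0.07 , 0.078, 0.086, 0.094,
       0.102, 0.11 , 0.118, 0.126, 0.134]))
0.108 127 [ 0.5494 -0.1154] rms 0.0031
0.083 77 [ 0.5486 -0.1172] rms 0.0062
0.055 60 [ 0.5443 -0.1094] rms 0.0103
pin px 356 359 175 184
barrel 179 [0.5333 0.1407]
handle 34 [0.5335 0.142 ]
block ((0.5370684266090393, 0.14274755120277405), (0.11041080206632614, 0.08078190684318542), 27.538314819335938)
top 351 354 381 196 230 (array([ 2,  3,  2, 19, 36,  6,  6, 61, 35,  5, 97, 79,  0]), array([0.03 , 0.038, 0.046, 0.054, 0.062, 0.07 , 0.078, 0.086, 0.094,
       0.102, 0.11 , 0.118, 0.126, 0.134]))
0.108 178 [ 0.5503 -0.115 ] rms 0.0023
0.083 99 [ 0.555  -0.1228] rms 0.0016
0.055 58 [ 0.5549 -0.1229] rms 0.0017
pin px 273 277 208 212
barrel 37 [0.5359 0.1433]
handle 23 [0.5362 0.1429]
block ((0.535390317440033, 0.14352591335773468), (0.10041728615760803, 0.07929681986570358), 26.98770523071289)
```

View pics/stand.png

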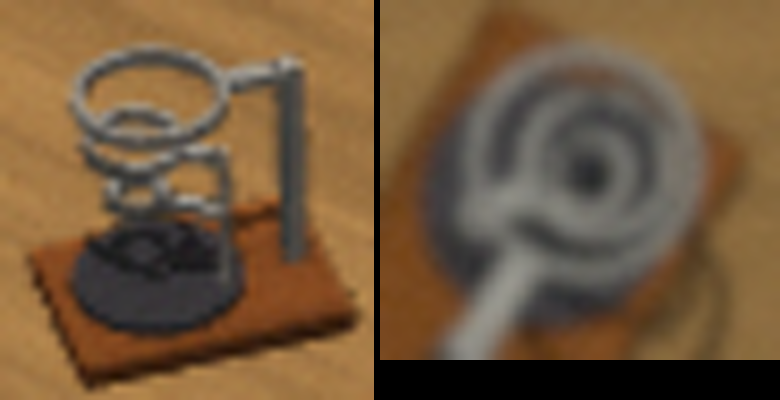

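Brown pin is at about (0.5355, 0.143). The top ring centre is near (0.550, -0.115) and the lower rings' axis near (0.555, -0.122), with the rod on the opposite side as expected. I turn to yaw 0 and travel to above the pin.

>>> {"fn": "apply_moves", "kwargs": {
  "targets": [
    [1, 0, 0, 0, 0, 0, -0.0567],
    [1, 0, 0, 0, 0, 0, -0.0567],
    [1, 0, 0, 0, 0, 0, -0.0567],
    [1, 0.0224, 0.0318, 0, 0, 0, 0],
    [1, 0.0224, 0.0318, 0, 0, 0, 0],
    [1, 0.0224, 0.0318, 0, 0, 0, 0],
    [1, 0.0224, 0.0318, 0, 0, 0, 0],
    [1, 0.0224, 0.0318, 0, 0, 0, 0],
    [1, 0.0224, 0.0318, 0, 0, 0, 0],
    [1, 0.0224, 0.0318, 0, 0, 0, 0],
    [1, 0.0224, 0.0318, 0, 0, 0, 0],
    [1, 0.0224, 0.0318, 0, 0, 0, 0],
    [1, 0.0224, 0.0318, 0, 0, 0, 0],
    [1, 0.0224, 0.0318, 0, 0, 0, 0],
    [1, 0.0224, 0.0318, 0, 0, 0, 0],
    [1, 0.0224, 0.0318, 0, 0, 0, 0],
    [1, 0.0224, 0.0318, 0, 0, 0, 0],
    [0.7, 0.0224, 0.0318, 0, 0, 0, 0]
  ],
  "newtons": 25
}}

```text
time_s: 1.6
tcp_pos: [0.5147, 0.1724, 0.2455]
eef_rot: [-180.0, 0.0, 0.0]
contact_force: [0.9, 1.7, -0.4]
gripper_width: 0.0847
gripper_force: 0.0
```

>>> {"fn": "apply_moves", "kwargs": {
  "targets": [
    [0.7, 0, 0, 0, 0, 0, 0],
    [0.7, 0, 0, 0, 0, 0, 0],
    [0.7, 0, 0, 0, 0, 0, 0]
  ]
}}

```text
time_s: 1.85
tcp_pos: [0.514, 0.1739, 0.2452]
eef_rot: [180.0, 0.0, -0.1]
contact_force: [-0.5, -0.4, -0.1]
gripper_width: 0.0664
gripper_force: 0.0
```

>>> {"fn": "apply_moves", "kwargs": {
  "targets": [
    [0.7, 0.0108, 0.0155, 0, 0, 0, 0],
    [0.7, 0.0107, 0.0155, 0, 0, 0, 0],
    [0.7, 0, 0, 0, 0, 0, 0],
    [0.7, 0, 0, 0.017, 0, 0, 0],
    [0.7, 0, 0, 0.017, 0, 0, 0],
    [0.7, 0, 0, 0.017, 0, 0, 0],
    [0.7, 0, 0, 0.014, 0, 0, 0],
    [0.7, 0, 0, 0, 0, 0, 0],
    [0.7, 0, 0, 0, 0, 0, 0]
  ]
}}

```text
time_s: 2.6
tcp_pos: [0.535, 0.1442, 0.1803]
eef_rot: [179.9, 0.1, 0.1]
contact_force: [-0.0, 0.4, 0.6]
gripper_width: 0.0614
gripper_force: 0.0
```

```bash
python3 - <<'E'
from h import *
s=get_state(); print(s["tcp_pos"],s["contact_force"],s["gripper_width"])
a=capture("scene"); b=capture("top")
A=cv2.resize(a["frame"][140:235,310:400],(380,400),interpolation=cv2.INTER_CUBIC);B=cv2.resize(b["frame"][170:260,230:320],(400,400),interpolation=cv2.INTER_CUBIC)
save("grasp.png",np.hstack([A,B]))
E
```

```text
[0.53495058 0.14416721 0.18032121] [-0.0270801   0.40384259  0.59038722] 0.061370723420483886
```

View pics/grasp.png

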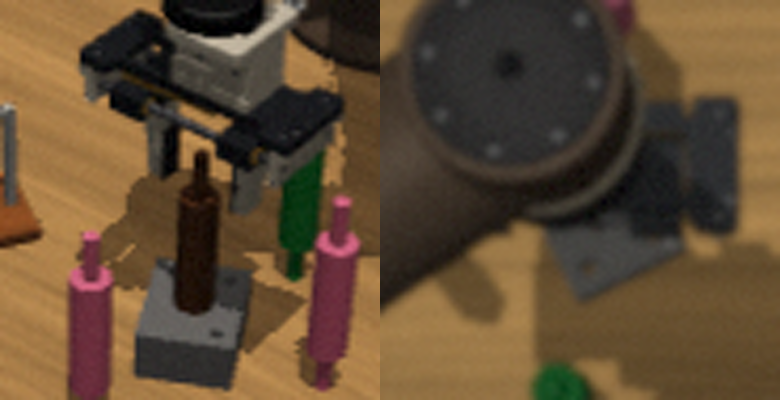

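The pin's upper handle (left half, 201,165) lies between the open fingers (162,140 and 243,190), and nothing else is in the way. I close on it.

>>> {"fn": "apply_moves", "kwargs": {
  "targets": [
    [0, 0, 0, 0, 0, 0, 0],
    [0, 0, 0, 0, 0, 0, 0],
    [0, 0, 0, 0, 0, 0, 0],
    [0, 0, 0, 0, 0, 0, 0],
    [0, 0, 0, 0, 0, 0, 0],
    [0, 0, 0, 0, 0, 0, 0],
    [0, 0, 0, 0, 0, 0, 0],
    [0, 0, 0, 0, 0, 0, 0],
    [0, 0, 0, 0, 0, 0, 0]
  ],
  "newtons": 25
}}

```text
time_s: 3.45
tcp_pos: [0.5356, 0.1431, 0.1804]
eef_rot: [180.0, 0.0, 0.0]
contact_force: [0.4, -0.8, -0.5]
gripper_width: 0.0125
gripper_force: 25.0
```

>>> {"fn": "apply_moves", "kwargs": {
  "targets": [
    [0, 0, 0, -0.008, 0, 0, 0],
    [0, 0, 0, -0.01, 0, 0, 0],
    [0, 0, 0, -0.012, 0, 0, 0],
    [0, 0, 0, -0.015, 0, 0, 0],
    [0, 0, 0, -0.02, 0, 0, 0],
    [0, 0, 0, -0.02, 0, 0, 0],
    [0, 0, 0, -0.02, 0, 0, 0],
    [0, 0, 0, -0.02, 0, 0, 0],
    [0, 0, 0, -0.015, 0, 0, 0],
    [0, 0, 0, 0, 0, 0, 0],
    [0, 0, 0, 0, 0, 0, 0],
    [0, 0, 0, 0, 0, 0, 0]
  ]
}}

```text
time_s: 4.45
tcp_pos: [0.5352, 0.1431, 0.3201]
eef_rot: [-180.0, 0.0, 0.0]
contact_force: [0.1, 0.1, -1.8]
gripper_width: 0.0125
gripper_force: 25.0
```

```bash
cat > pin.py <<'E'
from h import *
def pinfit(c, tcp):
    "brown/dark barrel points near the tool: axis fit by slices, xy of barrel centre at bands"
    from scipy.optimize import least_squares
    P=pts(c); x,y,z=P[...,0],P[...,1],P[...,2]
    zb=tcp[2]-.1755
    m=(np.hypot(x-tcp[0],y-tcp[1])<.035)&(z>zb+.043)&(z<zb+.147)
    q=P[m]; cam=np.array(c["T"])[:2,3]; d=(cam-tcp[:2])/np.linalg.norm(cam-tcp[:2])
    f=least_squares(lambda p:np.hypot(*(q[:,:2]-p[:2]-np.outer(q[:,2]-zb,p[2:])).T)-.0165,[*tcp[:2],0,0],loss="soft_l1",f_scale=.0015)
    return len(q),f.x,np.sqrt(np.median(f.fun**2)),q[:,2].min()-zb,q[:,2].max()-zb
E
python3 - <<'E'
from pin import *
s=get_state(); t=s["tcp_pos"]; print(t,s["contact_force"],s["moment"])
for n in("scene","top"):
    c=capture(n); r=pinfit(c,t); print(n,r[0],np.round(r[1],4),"rel",np.round((r[1][:2]-t[:2])*1e3,1),[round(float(v),4) for v in r[2:]])
    if n=="scene": save("lift.png",cv2.resize(c["frame"][90:220,270:420],None,fx=4,fy=4,interpolation=cv2.INTER_CUBIC))
E
```

```text
[0.53516987 0.14313198 0.32006242] [ 0.08454786  0.12872991 -1.83332809] [-0.01484343  0.01391042  0.01383074]
scene 272 [0.5326 0.142  0.0072 0.0054] rel [-2.6 -1.1] [0.0014, 0.0433, 0.1463]
top 1 [ 0.5347  0.1433 -0.      0.    ] rel [-0.5  0.2] [0.0, 0.0644, 0.0644]
```

View pics/lift.png

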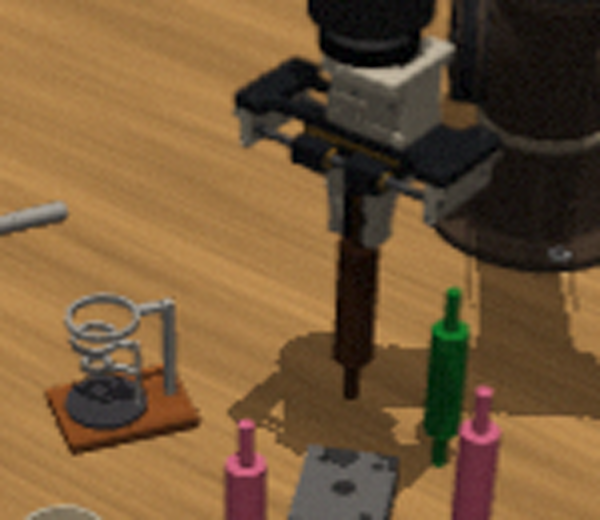

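The brown pin hangs upright between the fingers, tip at about (350,395) in the crop, well clear of the stand. I carry it over the lower rings' axis.

>>> {"fn": "apply_moves", "kwargs": {
  "targets": [
    [0, 0.002, 0.0266, 0, 0, 0, 0],
    [0, 0.002, 0.0266, 0, 0, 0, 0],
    [0, 0.002, 0.0266, 0, 0, 0, 0],
    [0, 0.002, 0.0266, 0, 0, 0, 0],
    [0, 0.002, 0.0266, 0, 0, 0, 0],
    [0, 0.002, 0.0266, 0, 0, 0, 0],
    [0, 0.002, 0.0266, 0, 0, 0, 0],
    [0, 0.002, 0.0266, 0, 0, 0, 0],
    [0, 0.002, 0.0266, 0, 0, 0, 0],
    [0, 0.002, 0.0262, 0, 0, 0, 0],
    [0, 0, 0, 0, 0, 0, 0],
    [0, 0, 0, 0, 0, 0, 0],
    [0, 0, 0, 0, 0, 0, 0],
    [0, 0, 0, 0, 0, 0, 0]
  ]
}}

```text
time_s: 5.72
tcp_pos: [0.5556, -0.1218, 0.3201]
eef_rot: [-180.0, 0.0, 0.0]
contact_force: [-0.3, 0.4, -2.1]
gripper_width: 0.0124
gripper_force: 25.0
```

```bash
python3 - <<'E'
from pin import *
from scipy.optimize import least_squares
s=get_state(); t=s["tcp_pos"]; print(t,s["contact_force"],s["moment"])
c=capture("scene"); np.save("over.npy",c,allow_pickle=True)
r=pinfit(c,t); print(r[0],np.round(r[1],4),"rel",np.round((r[1][:2]-t[:2])*1e3,1),r[2:])
save("over.png",cv2.resize(c["frame"][90:210,255:355],None,fx=5,fy=5,interpolation=cv2.INTER_CUBIC))
# refine rings: top view, post/rod excluded by distance gate
for n,ctr in(("top",0),("scene",0)):
    b=np.load(n+"0.npy",allow_pickle=True).item(); P=pts(b); z=P[...,2]
    for lo,hi,r0,ri,ro in((.108,.126,.031,.0285,.0335),(.083,.099,.0205,.018,.023),(.055,.073,.0115,.0085,.0145)):
        p=np.array([.555,-.1228]) if r0<.03 else np.array([.550,-.115])
        for _ in range(6):
            q=P[(z>lo)&(z<hi)][:,:2]; d=np.hypot(*(q-p).T); q=q[(d<ro+.003)&(d>ri-.003)]
            p=least_squares(lambda p:np.hypot(*(q-p).T)-r0,p,loss="soft_l1",f_scale=.002).x
        print(n,r0,len(q),p.round(4))
E
```

```text
[ 0.55563975 -0.12179098  0.32012184] [-0.30802623  0.39746887 -2.08556946] [-0.01943546 -0.00339937 -0.01218522]
242 [ 0.553  -0.125   0.0063  0.0224] rel [-2.7 -3.3] (np.float64(0.0015840146490119721), np.float64(0.043664613641101246), np.float64(0.14670474905855974))
top 0.031 134 [ 0.5523 -0.1162]
top 0.0205 84 [ 0.5556 -0.1239]
top 0.0115 49 [ 0.5558 -0.1238]
scene 0.031 94 [ 0.552  -0.1172]
scene 0.0205 49 [ 0.5553 -0.123 ]
scene 0.0115 30 [ 0.5544 -0.1234]
```

View pics/over.png

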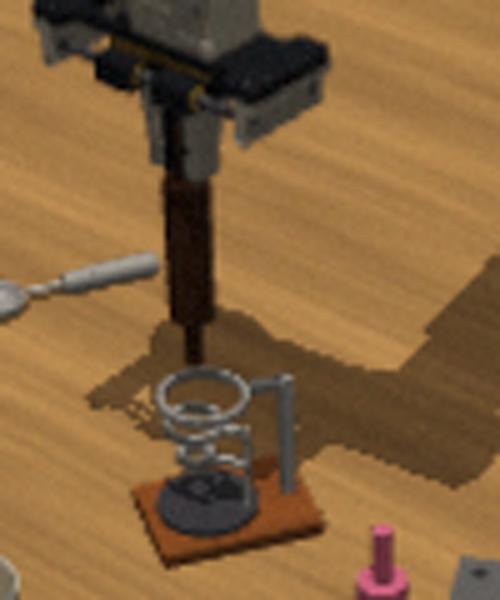

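The pin hangs over the stand, with its tip at (193,360) just above the top ring (203,398). The refined lower axis is (0.5556, -0.1237), 8 mm off the top ring's axis as expected. I go down through the top and middle rings.

>>> {"fn": "apply_moves", "kwargs": {
  "targets": [
    [0, 0, 0.0019, 0, 0, 0, 0],
    [0, 0, 0, 0.008, 0, 0, 0],
    [0, 0, 0, 0.008, 0, 0, 0],
    [0, 0, 0, 0.008, 0, 0, 0],
    [0, 0, 0, 0.008, 0, 0, 0],
    [0, 0, 0, 0.006, 0, 0, 0],
    [0, 0, 0, 0.005, 0, 0, 0],
    [0, 0, 0, 0.005, 0, 0, 0],
    [0, 0, 0, 0, 0, 0, 0],
    [0, 0, 0, 0, 0, 0, 0]
  ]
}}

```text
time_s: 6.6
tcp_pos: [0.5558, -0.1243, 0.2724]
eef_rot: [180.0, 0.0, 0.0]
contact_force: [-0.3, -0.5, -1.1]
gripper_width: 0.0125
gripper_force: 25.0
```

>>> {"fn": "apply_moves", "kwargs": {
  "targets": [
    [0, 0, 0, 0.003, 0, 0, 0],
    [0, 0, 0, 0.003, 0, 0, 0],
    [0, 0, 0, 0.003, 0, 0, 0],
    [0, 0, 0, 0.003, 0, 0, 0],
    [0, 0, 0, 0.003, 0, 0, 0],
    [0, 0, 0, 0.003, 0, 0, 0],
    [0, 0, 0, 0.003, 0, 0, 0],
    [0, 0, 0, 0.003, 0, 0, 0],
    [0, 0, 0, 0, 0, 0, 0],
    [0, 0, 0, 0, 0, 0, 0],
    [0, 0, 0, 0, 0, 0, 0]
  ]
}}

```text
time_s: 7.52
tcp_pos: [0.5559, -0.1243, 0.2487]
eef_rot: [180.0, -0.0, 0.0]
contact_force: [-0.2, -0.4, -2.1]
gripper_width: 0.0124
gripper_force: 25.0
```

```bash
python3 - <<'E'
from pin import *
s=get_state(); print(s["tcp_pos"],s["tcp_pos"][2]-.1754,s["contact_force"],s["moment"])
E
```

```text
[ 0.55588924 -0.12428893  0.2486886 ] 0.07328860102217066 [-0.24373188 -0.42304022 -2.05385958] [ 0.01675119  0.04725774 -0.00955849]
```

>>> {"fn": "apply_moves", "kwargs": {
  "targets": [
    [0, 0, 0, 0.002, 0, 0, 0],
    [0, 0, 0, 0.002, 0, 0, 0],
    [0, 0, 0, 0.001, 0, 0, 0],
    [0, 0, 0, 0.001, 0, 0, 0],
    [0, 0, 0, 0.0005, 0, 0, 0],
    [0, 0, 0, 0.0005, 0, 0, 0],
    [0, 0, 0, 0, 0, 0, 0],
    [0, 0, 0, 0, 0, 0, 0]
  ]
}}

```text
time_s: 8.18
tcp_pos: [0.5558, -0.1242, 0.2416]
eef_rot: [-180.0, -0.0, 0.0]
contact_force: [-0.6, 0.4, -1.6]
gripper_width: 0.0125
gripper_force: 25.0
```

>>> {"fn": "apply_moves", "kwargs": {
  "targets": [
    [0, 0, 0, 0.0005, 0, 0, 0],
    [0, 0, 0, 0.0005, 0, 0, 0],
    [0, 0, 0, 0.0005, 0, 0, 0],
    [0, 0, 0, 0, 0, 0, 0],
    [0, 0, 0, 0, 0, 0, 0]
  ]
}}

```text
time_s: 8.6
tcp_pos: [0.5557, -0.1243, 0.24]
eef_rot: [-180.0, 0.0, 0.0]
contact_force: [0.1, 0.3, -1.5]
gripper_width: 0.0121
gripper_force: 25.0
```

>>> {"fn": "apply_moves", "kwargs": {
  "targets": [
    [0, 0, 0, 0.0005, 0, 0, 0],
    [0, 0, 0, 0.0005, 0, 0, 0],
    [0, 0, 0, 0, 0, 0, 0],
    [0, 0, 0, 0, 0, 0, 0]
  ]
}}

```text
time_s: 8.93
tcp_pos: [0.5558, -0.1243, 0.239]
eef_rot: [180.0, 0.0, 0.0]
contact_force: [1.1, -1.2, -1.4]
gripper_width: 0.0123
gripper_force: 25.0
```

>>> {"fn": "apply_moves", "kwargs": {
  "targets": [
    [0, 0, 0, 0.0005, 0, 0, 0],
    [0, 0, 0, 0.0005, 0, 0, 0],
    [0, 0, 0, 0.0005, 0, 0, 0],
    [0, 0, 0, 0.0005, 0, 0, 0],
    [0, 0, 0, 0, 0, 0, 0],
    [0, 0, 0, 0, 0, 0, 0]
  ]
}}

```text
time_s: 9.43
tcp_pos: [0.5558, -0.1243, 0.237]
eef_rot: [180.0, 0.0, 0.0]
contact_force: [0.6, -1.0, -1.0]
gripper_width: 0.0121
gripper_force: 25.0
```

>>> {"fn": "apply_moves", "kwargs": {
  "targets": [
    [0, 0, 0, 0.0005, 0, 0, 0],
    [0, 0, 0, 0.0005, 0, 0, 0],
    [0, 0, 0, 0.0005, 0, 0, 0],
    [0, 0, 0, 0.0005, 0, 0, 0],
    [0, 0, 0, 0, 0, 0, 0],
    [0, 0, 0, 0, 0, 0, 0]
  ]
}}

```text
time_s: 9.93
tcp_pos: [0.5558, -0.1243, 0.235]
eef_rot: [180.0, 0.0, 0.0]
contact_force: [0.4, -0.0, -1.5]
gripper_width: 0.0124
gripper_force: 25.0
```

```bash
python3 - <<'E'
from pin import *
s=get_state(); print(s["tcp_pos"],s["tcp_pos"][2]-.1754,s["contact_force"],s["moment"])
E
```

```text
[ 0.55576029 -0.1242594   0.2350259 ] 0.05962589760084919 [ 0.36122292 -0.02875375 -1.45174432] [-0.04837383 -0.05085468  0.0268986 ]
```

The pin is inside the lowest ring with no contact force. The next critical point is the barrel entering the middle ring, when the lower end is at about 0.053.

>>> {"fn": "apply_moves", "kwargs": {
  "targets": [
    [0, 0, 0, 0.001, 0, 0, 0],
    [0, 0, 0, 0.001, 0, 0, 0],
    [0, 0, 0, 0.001, 0, 0, 0],
    [0, 0, 0, 0.001, 0, 0, 0],
    [0, 0, 0, 0.0005, 0, 0, 0],
    [0, 0, 0, 0.0005, 0, 0, 0],
    [0, 0, 0, 0, 0, 0, 0],
    [0, 0, 0, 0, 0, 0, 0]
  ]
}}

```text
time_s: 10.6
tcp_pos: [0.5558, -0.1242, 0.2301]
eef_rot: [180.0, -0.0, 0.0]
contact_force: [-0.4, 1.1, -1.2]
gripper_width: 0.0125
gripper_force: 25.0
```

>>> {"fn": "apply_moves", "kwargs": {
  "targets": [
    [0, 0, 0, 0.0005, 0, 0, 0],
    [0, 0, 0, 0.0005, 0, 0, 0],
    [0, 0, 0, 0.0005, 0, 0, 0],
    [0, 0, 0, 0, 0, 0, 0],
    [0, 0, 0, 0, 0, 0, 0]
  ]
}}

```text
time_s: 11.02
tcp_pos: [0.5558, -0.1242, 0.2285]
eef_rot: [180.0, 0.0, 0.0]
contact_force: [-0.8, 0.1, -1.4]
gripper_width: 0.0127
gripper_force: 25.0
```

>>> {"fn": "apply_moves", "kwargs": {
  "targets": [
    [0, 0, 0, 0.0005, 0, 0, 0],
    [0, 0, 0, 0.0005, 0, 0, 0],
    [0, 0, 0, 0, 0, 0, 0],
    [0, 0, 0, 0, 0, 0, 0]
  ]
}}

```text
time_s: 11.35
tcp_pos: [0.5557, -0.1243, 0.2275]
eef_rot: [-180.0, 0.0, 0.0]
contact_force: [0.1, 0.2, -0.6]
gripper_width: 0.0123
gripper_force: 25.0
```

>>> {"fn": "apply_moves", "kwargs": {
  "targets": [
    [0, 0, 0, 0.0005, 0, 0, 0],
    [0, 0, 0, 0.0005, 0, 0, 0],
    [0, 0, 0, 0, 0, 0, 0],
    [0, 0, 0, 0, 0, 0, 0]
  ]
}}

```text
time_s: 11.68
tcp_pos: [0.5558, -0.1243, 0.2265]
eef_rot: [-180.0, 0.0, 0.0]
contact_force: [0.4, -0.6, -2.1]
gripper_width: 0.0122
gripper_force: 25.0
```

>>> {"fn": "apply_moves", "kwargs": {
  "targets": [
    [0, 0, 0, 0.0005, 0, 0, 0],
    [0, 0, 0, 0.0005, 0, 0, 0],
    [0, 0, 0, 0, 0, 0, 0],
    [0, 0, 0, 0, 0, 0, 0]
  ]
}}

```text
time_s: 12.02
tcp_pos: [0.5558, -0.1242, 0.2255]
eef_rot: [-180.0, 0.0, 0.0]
contact_force: [0.2, 0.3, -1.8]
gripper_width: 0.0123
gripper_force: 25.0
```

>>> {"fn": "apply_moves", "kwargs": {
  "targets": [
    [0, 0, 0, 0.0005, 0, 0, 0],
    [0, 0, 0, 0.0005, 0, 0, 0],
    [0, 0, 0, 0, 0, 0, 0],
    [0, 0, 0, 0, 0, 0, 0]
  ]
}}

```text
time_s: 12.35
tcp_pos: [0.5558, -0.1243, 0.2245]
eef_rot: [-180.0, 0.0, 0.0]
contact_force: [-0.1, 0.3, -1.8]
gripper_width: 0.0121
gripper_force: 25.0
```

The barrel has entered the middle ring freely. I continue gently toward home (TCP about 0.2004).

>>> {"fn": "apply_moves", "kwargs": {
  "targets": [
    [0, 0, 0, 0.0008, 0, 0, 0],
    [0, 0, 0, 0.0008, 0, 0, 0],
    [0, 0, 0, 0.0008, 0, 0, 0],
    [0, 0, 0, 0.0008, 0, 0, 0],
    [0, 0, 0, 0.0008, 0, 0, 0],
    [0, 0, 0, 0, 0, 0, 0],
    [0, 0, 0, 0, 0, 0, 0]
  ]
}}

```text
time_s: 12.93
tcp_pos: [0.5557, -0.1243, 0.2205]
eef_rot: [180.0, 0.0, 0.0]
contact_force: [-0.0, -0.3, -2.0]
gripper_width: 0.0123
gripper_force: 25.0
```

>>> {"fn": "apply_moves", "kwargs": {
  "targets": [
    [0, 0, 0, 0.0008, 0, 0, 0],
    [0, 0, 0, 0.0008, 0, 0, 0],
    [0, 0, 0, 0.0008, 0, 0, 0],
    [0, 0, 0, 0.0008, 0, 0, 0],
    [0, 0, 0, 0.0008, 0, 0, 0],
    [0, 0, 0, 0.0008, 0, 0, 0],
    [0, 0, 0, 0, 0, 0, 0],
    [0, 0, 0, 0, 0, 0, 0]
  ]
}}

```text
time_s: 13.6
tcp_pos: [0.5557, -0.1243, 0.2157]
eef_rot: [180.0, 0.0, 0.0]
contact_force: [1.1, -0.3, -1.8]
gripper_width: 0.0124
gripper_force: 25.0
```

>>> {"fn": "apply_moves", "kwargs": {
  "targets": [
    [0, 0, 0, 0.0008, 0, 0, 0],
    [0, 0, 0, 0.0008, 0, 0, 0],
    [0, 0, 0, 0.0008, 0, 0, 0],
    [0, 0, 0, 0.0008, 0, 0, 0],
    [0, 0, 0, 0.0008, 0, 0, 0],
    [0, 0, 0, 0.0008, 0, 0, 0],
    [0, 0, 0, 0, 0, 0, 0],
    [0, 0, 0, 0, 0, 0, 0]
  ]
}}

```text
time_s: 14.27
tcp_pos: [0.5558, -0.1243, 0.2109]
eef_rot: [180.0, 0.0, 0.0]
contact_force: [-0.2, -0.3, -1.6]
gripper_width: 0.0127
gripper_force: 25.0
```

>>> {"fn": "apply_moves", "kwargs": {
  "targets": [
    [0, 0, 0, 0.0008, 0, 0, 0],
    [0, 0, 0, 0.0008, 0, 0, 0],
    [0, 0, 0, 0.0008, 0, 0, 0],
    [0, 0, 0, 0.0008, 0, 0, 0],
    [0, 0, 0, 0.0008, 0, 0, 0],
    [0, 0, 0, 0.0008, 0, 0, 0],
    [0, 0, 0, 0, 0, 0, 0],
    [0, 0, 0, 0, 0, 0, 0]
  ]
}}

```text
time_s: 14.93
tcp_pos: [0.5558, -0.1243, 0.2061]
eef_rot: [180.0, 0.0, 0.0]
contact_force: [-0.2, -1.0, -0.8]
gripper_width: 0.0128
gripper_force: 25.0
```

>>> {"fn": "apply_moves", "kwargs": {
  "targets": [
    [0, 0, 0, 0.0006, 0, 0, 0],
    [0, 0, 0, 0.0006, 0, 0, 0],
    [0, 0, 0, 0.0006, 0, 0, 0],
    [0, 0, 0, 0.0006, 0, 0, 0],
    [0, 0, 0, 0, 0, 0, 0],
    [0, 0, 0, 0, 0, 0, 0]
  ]
}}

```text
time_s: 15.43
tcp_pos: [0.5557, -0.1243, 0.2037]
eef_rot: [180.0, 0.0, 0.0]
contact_force: [0.5, 0.4, -1.7]
gripper_width: 0.0123
gripper_force: 25.0
```

>>> {"fn": "apply_moves", "kwargs": {
  "targets": [
    [0, 0, 0, 0.0004, 0, 0, 0],
    [0, 0, 0, 0.0004, 0, 0, 0],
    [0, 0, 0, 0.0004, 0, 0, 0],
    [0, 0, 0, 0, 0, 0, 0],
    [0, 0, 0, 0, 0, 0, 0]
  ]
}}

```text
time_s: 15.85
tcp_pos: [0.5558, -0.1243, 0.2025]
eef_rot: [180.0, 0.0, 0.0]
contact_force: [0.0, 0.4, -1.8]
gripper_width: 0.0119
gripper_force: 25.0
```

>>> {"fn": "apply_moves", "kwargs": {
  "targets": [
    [0, 0, 0, 0.0004, 0, 0, 0],
    [0, 0, 0, 0.0004, 0, 0, 0],
    [0, 0, 0, 0.0004, 0, 0, 0],
    [0, 0, 0, 0, 0, 0, 0],
    [0, 0, 0, 0, 0, 0, 0]
  ]
}}

```text
time_s: 16.27
tcp_pos: [0.5557, -0.1243, 0.2013]
eef_rot: [180.0, 0.0, 0.0]
contact_force: [0.3, 0.0, -2.2]
gripper_width: 0.0128
gripper_force: 25.0
```

>>> {"fn": "apply_moves", "kwargs": {
  "targets": [
    [0, 0, 0, 0.0003, 0, 0, 0],
    [0, 0, 0, 0.0003, 0, 0, 0],
    [0, 0, 0, 0, 0, 0, 0],
    [0, 0, 0, 0, 0, 0, 0]
  ]
}}

```text
time_s: 16.6
tcp_pos: [0.5557, -0.1243, 0.2007]
eef_rot: [180.0, 0.0, 0.0]
contact_force: [-0.4, -0.2, -0.4]
gripper_width: 0.0126
gripper_force: 25.0
```

>>> {"fn": "apply_moves", "kwargs": {
  "targets": [
    [0, 0, 0, 0.0003, 0, 0, 0],
    [0, 0, 0, 0, 0, 0, 0],
    [0, 0, 0, 0, 0, 0, 0]
  ]
}}

```text
time_s: 16.85
tcp_pos: [0.5558, -0.1243, 0.2005]
eef_rot: [180.0, -0.0, 0.0]
contact_force: [-0.1, -0.6, -1.8]
gripper_width: 0.0127
gripper_force: 25.0
```

>>> {"fn": "apply_moves", "kwargs": {
  "targets": [
    [0, 0, 0, 0.0002, 0, 0, 0],
    [0, 0, 0, 0, 0, 0, 0],
    [0, 0, 0, 0, 0, 0, 0]
  ]
}}

```text
time_s: 17.1
tcp_pos: [0.5559, -0.1243, 0.2004]
eef_rot: [180.0, -0.0, 0.0]
contact_force: [0.3, 0.0, 0.2]
gripper_width: 0.0122
gripper_force: 25.0
```

>>> {"fn": "apply_moves", "kwargs": {
  "targets": [
    [0, 0, 0, 0.0002, 0, 0, 0],
    [0, 0, 0, 0, 0, 0, 0],
    [0, 0, 0, 0, 0, 0, 0]
  ]
}}

```text
time_s: 17.35
tcp_pos: [0.5559, -0.1243, 0.2004]
eef_rot: [180.0, -0.0, 0.0]
contact_force: [-0.2, -0.0, 1.7]
gripper_width: 0.012
gripper_force: 25.0
```

>>> {"fn": "apply_moves", "kwargs": {
  "targets": [
    [0, 0, 0, 0.0002, 0, 0, 0],
    [0, 0, 0, 0, 0, 0, 0],
    [0, 0, 0, 0, 0, 0, 0]
  ]
}}

```text
time_s: 17.6
tcp_pos: [0.5561, -0.1244, 0.2004]
eef_rot: [180.0, -0.1, 0.0]
contact_force: [-0.9, 0.0, 4.5]
gripper_width: 0.0125
gripper_force: 25.0
```

The pin has seated: the height stopped at 0.2004 as predicted and Fz turned positive. I ease off a little, open, and check before lifting away.

>>> {"fn": "apply_moves", "kwargs": {
  "targets": [
    [0, 0, 0, -0.0004, 0, 0, 0],
    [0, 0, 0, 0, 0, 0, 0],
    [0.18, 0, 0, 0, 0, 0, 0],
    [0.22, 0, 0, 0, 0, 0, 0],
    [0.3, 0, 0, 0, 0, 0, 0],
    [0.5, 0, 0, 0, 0, 0, 0],
    [0.6, 0, 0, 0, 0, 0, 0],
    [0.6, 0, 0, 0, 0, 0, 0],
    [0.6, 0, 0, 0, 0, 0, 0],
    [0.6, 0, 0, 0, 0, 0, 0]
  ]
}}

```text
time_s: 18.43
tcp_pos: [0.5558, -0.1243, 0.2002]
eef_rot: [180.0, 0.0, 0.0]
contact_force: [-0.2, -0.5, -0.0]
gripper_width: 0.051
gripper_force: 0.0
```

>>> {"fn": "apply_moves", "kwargs": {
  "targets": [
    [0.6, 0, 0, -0.01, 0, 0, 0],
    [0.6, 0, 0, -0.01, 0, 0, 0],
    [0.6, 0, 0, -0.015, 0, 0, 0],
    [0.6, 0, 0, -0.02, 0, 0, 0],
    [0.6, 0, 0, -0.02, 0, 0, 0],
    [0.6, 0, 0, -0.02, 0, 0, 0],
    [0.6, 0, 0, -0.015, 0, 0, 0],
    [0.6, 0, 0, 0, 0, 0, 0],
    [0.6, 0, 0, 0, 0, 0, 0],
    [0.6, 0, 0, 0, 0, 0, 0]
  ]
}}

```text
time_s: 19.27
tcp_pos: [0.5555, -0.1242, 0.3104]
eef_rot: [-180.0, -0.0, 0.0]
contact_force: [-0.0, 0.6, -0.4]
gripper_width: 0.0524
gripper_force: 0.0
```

```bash
python3 - <<'E'
from pin import *
s=get_state(); print(s["tcp_pos"],s["contact_force"])
c=capture("scene"); P=pts(c); z=P[...,2]
m=(np.hypot(P[...,0]-.5556,P[...,1]+.124)<.02)&(z>.19)&(z<.235); print("top z",z[m].max(), np.median(P[m],0))
print(pinfit(c,np.array([.5556,-.124,.2004])))
save("home.png",cv2.resize(c["frame"][90:210,250:360],None,fx=5,fy=5,interpolation=cv2.INTER_CUBIC))
E
```

```text
[ 0.55551162 -0.12417188  0.31042279] [-0.04228695  0.61912062 -0.37780487]
top z 0.21856949471810183 [ 0.55782696 -0.1211879   0.20739407]
(247, array([ 0.55621316, -0.11857631, -0.0109033 , -0.05498816]), np.float64(0.0031620897174639076), np.float64(0.043470372253182094), np.float64(0.14655282940272588))
```

View pics/home.png

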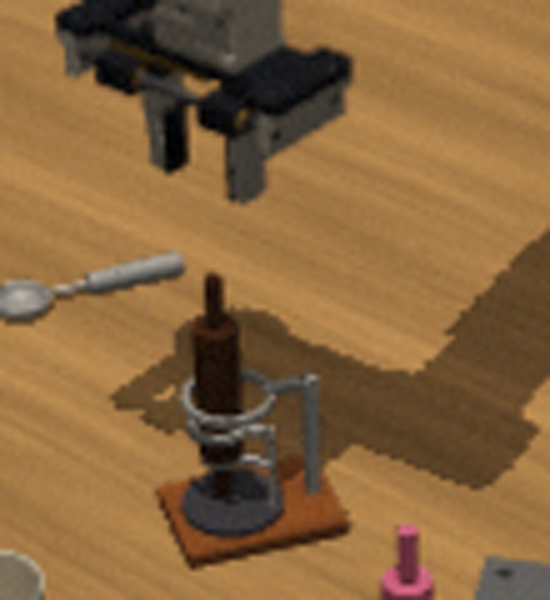

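The pin (213,275 to 225,495) stands upright in all three rings with the barrel on the lowest ring. Its top is at about 0.215 m, and the gripper is clear.

```bash
python3 -c "
from plant import close_job; print(close_job())"
```

```text
the job is handed in; nothing more can be done
None
```

The wooden rolling pin is out of the drying block and stands upright in the stand, shoulder on the lowest ring, released with the gripper clear; it took about 19 s, ring contact read about 5 N at most, and I've handed the job in without getting a verdict back.

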